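# Open the safety-capped chemical jug on the bottle scale

## Task

Take the chemical jug by its strap handle, never by its cap, and stand it squarely between the corner brackets of the bottle scale, down on the weigh plate. Let go, take hold of the safety cap, push it down firmly and, while it is pressed, turn it counterclockwise (seen from above) until it comes free, without driving the weigh plate down onto its stop; then lift the cap off and set it down right way up in the shallow black tray. Set things down rather than drop them, do not tip the jug over, and leave the other things on the bench where they stand.

Things in the scene. Friction and masses are not known exactly. Their poses are not given: they have to be found in the camera images.
- jug: Oblong handled white plastic jug, 160 mm (its x) by 95 mm (its y), flat shoulder at 125 mm; about 0.4 to 0.8 kg, loose, upright at the start. Origin: centre of its underside, z up, x from the neck end to the handle end. The neck stands at x = -48 mm, y = 0 (37 mm across, 48 over its lugs). With its cap it balances at about x = 8 mm.
- jug_handle (a point): Middle of the strap handle's level bar, 160 mm above the jug's underside at jug x = 30 mm; axes as the jug's. The bar runs along x, 20 mm wide (y), 14 mm thick, clear between its two posts for 44 mm, 28 mm free height beneath it; its front post begins 45 mm from the neck's axis. Take it from above, fingers on either side (across y).
- jug_neck (a point): Centre of the neck's top rim, 157 mm above the jug's underside; axes as the jug's. Locked, the cap's underside is 16 mm below this rim.
- cap: Round ribbed grey safety cap, 30 mm high, 59 mm across its twelve flats (facing 0, 30, 60 ... degrees in its own frame), about 55 g, loose. Origin: centre of its open underside, z up. It starts locked on the neck, its x axis within about 4 degrees of the jug's x, its underside 16 mm above the jug's shoulder.
- cap_top (a point): Centre of the cap's top, 30 mm above its underside. A spring holds the cap up behind locking teeth: pushed down it starts to sink at 8 N, clears the teeth after 6 mm (16 N), bottoms at 9 mm (20 N); 19 to 25 N is right. Kept pressed and turned counterclockwise from above it comes free, straight up, 45 to 80 degrees on (60 best, stop at 87). Unpressed or clockwise it is blocked.
- scale: Bottle scale, bolted down: low white housing 216 mm (its x) by 150 mm (its y), 22 mm high, with a steel weigh plate above. Origin: centre of its underside on the bench, z up. The jug stands on it with its long side along the scale's x, neck to either end.
- pan_center (a point): Centre of the weigh plate's top, 42 mm above the bench when empty; axes as the scale's. Four corner brackets on the plate, 44 mm high with flared lips, leave 170 by 105 mm clear (5 mm play on each side of the jug) and keep the jug from turning. The plate is sprung, so jug and cap sink away under a push.
- scale_pan (a joint): How far the weigh plate has sunk, in m: 0 empty, 1 mm for every 3 N on it (the jug alone sinks it 1.5 to 2.7 mm), 15 mm at its overload stop; more than 14 mm counts as overloaded.
- tray: Shallow rectangular black plastic tray, fixed, 210 mm (its x) by 170 mm (its y), walls 4 mm thick and 18 mm high, flat inner floor 4 mm above the bench. Origin: centre of its underside, z up.
- amber_bottle: Bystander: round amber bottle, 62 mm across, 125 mm high; origin centre of its underside.
- beaker: Bystander: white plastic beaker, 70 mm across, 80 mm high; origin centre of its underside.
- wafer_box: Bystander: flat round clear wafer box, 120 mm across, 18 mm high; origin centre of its underside.
- wand: Bystander: small black wafer wand lying flat, 145 mm long, 16 mm high; origin under its middle.
- round_bottle: Bystander: round white bottle without handle, 68 mm across, 120 mm high; origin centre of its underside.
- dish: Bystander: round covered glass dish, 76 mm across, 17 mm high; origin centre of its underside.
- vial_a: Bystander: small clear screw-top vial, 26 mm across, 55 mm high; origin centre of its underside.
- vial_b: Bystander: small clear screw-top vial, 26 mm across, 55 mm high; origin centre of its underside.
There are look-alikes about, which are no part of the job. What is shaped like the jug but orange or turquoise is not meant. Of the things that look like the cap, the smallest one is meant.

How it is judged:
On the way, in this order (a step that is already met when the one before it is completed fails the run):
1. the jug stands released on the weigh plate between the brackets, its cap still on (x of jug in the frame of pan_center between -0.012 and 0.012 m and y of jug in the frame of pan_center between -0.012 and 0.012 m and z of jug in the frame of pan_center below 0.005 m and angle between jug's own z axis and vertical below 0.06 rad and distance between cap and jug_neck below 0.026 m and contact force between the fingers and jug below 0.2 N), for 0.2 s.
2. the cap is free of the neck while the jug stays between the brackets (z of cap in the frame of jug_neck above 0.01 m and z of jug in the frame of pan_center below 0.008 m), for 0.1 s.
At the end, for the whole second after the job is handed in: The jug stands upright (within 3 degrees) on the weigh plate, centred between the brackets within 12 mm; the cap lies flat and right way up (within 6 degrees) on the tray's floor, its centre within 75 mm of the tray's centre along it and 55 mm across; both at rest (x of jug in the frame of pan_center between -0.012 and 0.012 m and y of jug in the frame of pan_center between -0.012 and 0.012 m and z of jug in the frame of pan_center below 0.005 m and angle between jug's own z axis and vertical below 0.06 rad and x of cap in the frame of tray between -0.075 and 0.075 m and y of cap in the frame of tray between -0.055 and 0.055 m and z of cap in the frame of tray below 0.008 m and angle between cap's own z axis and vertical below 0.1 rad and linear speed of each of cap, jug below 0.02 m/s); the robot touches nothing.
It fails at once if the jug is lifted by its cap (contact force between the fingers and cap above 3 N and height (world z) of jug above 0.07 m and distance between cap and jug_neck below 0.026 m).
It fails at once if the scale is overloaded: its weigh plate is driven down onto its stop (value of joint scale_pan above 0.014 m).
It fails at once if the jug is tipped by more than 25 degrees (angle between jug's own z axis and vertical above 0.44 rad).
It fails at once if the jug or the cap is let fall ((linear speed of jug above 0.5 m/s and contact force between each of the arm, the fingers and jug below 0.1 N) or (linear speed of cap above 0.6 m/s and contact force between each of the fingers, jug and cap below 0.1 N)).
It fails at once if another thing on the bench is shifted by more than 30 mm (distance of any of amber_bottle, beaker, wafer_box, wand, round_bottle, dish, vial_a, vial_b from where it was at the start of the episode above 0.03 m).
It also fails if it takes over 67 s, if anything falls off the work surface, if the arm or the gripper's body presses on something with over 40 N, if the wrist force passes 120 N, or if a joint passes its speed limit or range.

## Robot

A 7-joint arm with a two-finger parallel gripper is mounted at the origin on the work surface. World frame = base frame: x ahead of the robot, y to its left, z up, the work surface at z = 0. Lengths are in m, angles in rad, forces in N, time in s.
With the tool pointing down it reaches from about 0.35 to 0.9 m from the base axis. Payload 8.1 kg.
Tool frame: the origin (TCP) lies at the very end of the fingers, on their centre line; the grasp point (between the pads) lies 19 mm behind it; x points along the fingers, y is the direction in which the jaws open and shut, and the axes are right-handed (so a half turn about x gives the same grasp; the last joint's range is limited). The gripper opens to 92 mm and grips with 3 to 60 N. Pads are 19 mm wide; open, the fingers measure 130 mm over their backs; the gripper's body (75 mm by 190 mm) begins 47 mm behind the grasp point.
Start: joints at [-1.397, 0.434, 0.025, 1.573, -0.012, 1.134, -0.075], TCP at [0.171, 0.601, 0.227] pointing down, gripper open.
Joint ranges: [-2.62, 2.62], [-0.44, 2.09], [-1.27, 1.32], [0.08, 2.57], [-1.32, 4.46], [0.12, 2], [-2.74, 2.74]. Speed limits (rad/s): [2.22, 2.22, 3.01, 3.01, 3.14, 3.14, 3.14].

## Interface

Orientations are given as [roll, pitch, yaw] about the fixed x, y, z axes, in that order (R = Rz(yaw) Ry(pitch) Rx(roll)).
In Python, from workcell import sensors, optics, job gives the robot as it stands. The module is installed in compiled form; this text tells all that it offers.
- The arm moves only by the tool play_rows, never from a script. Its argument "plan" is a list of rows, each an object of numbers: "hand": the closure, from 0 (fully open) to 1 (shut); "x", "y", "z": the shift along the tool's x, y, z in m; "turn": the turn about the tool's x in degrees. In form: [{"hand": .., "x": .., "y": .., "z": .., "turn": ..}, ...]. A call has 1 to 8 rows; each row is the pose to reach, as a shift and turn from the pose commanded when the call began, along the tool's axes at that moment; what a row does not reach only later rows make up. A row lasts 1/12 s, in which the tool goes at most 41.7 mm and 7.16 degrees, less where a joint would pass 70% of its speed; a pose out of reach is approached as far as the arm can. A call with a gripper value outside its range is refused whole. The fingers move at their own pace and stop on an object; "squeeze" is the grip in N (left out, the last holds). Time passes only in rows, so rows that repeat a pose let the fingers close. It gives the time, the measured TCP pose, the force and the opening at its end, in the units of the state.
- sensors.read_state(): the state, without advancing time (a new reading comes with each control period).
- optics.snapshot(name): name is "scene" or "top"; returns (picture, depth): 400x640x3 uint8, red, green, blue; 400x640 float32, m along the optical axis (not along the pixel's ray), 0 where there is no reading.
- optics.camera_info(name): a dict with "camera_matrix" (3x3 intrinsics, pixels), "cam_to_world" (4x4, takes a point from camera to world coordinates). Camera axes: x right, y up, looking along -z (the intrinsics and any distortion apply to the point x, -y, -z); pixel columns grow to the right and rows downward; lengths in m; the calibration is good to about 2 mm. A picture is of the moment at which its call begins. camera_info takes no time and is no camera call.
- job.finish_job(): hands the job in, once; it reports no verdict.
The state is a dict: "time_s": time; "joint_positions": joint angles; "qvel": joint speeds; "joint_torque": joint torques, N m; "tcp_pos": TCP position; "eef_rot": TCP orientation; "ft_force": force on the tool from outside, world axes, zero at the start; "ft_torque": the same for the moment, N m; "width": opening from 0.0 (shut) to 1.0 (fully open).
Only numpy, scipy, OpenCV 4.12 (cv2) and the standard library are available. Lean on these libraries where they do the work, as an engineer would, in place of code of your own. Each camera call takes 0.05 s, during which the arm holds its last target. There are 200 camera calls.

## Working session

There is one attempt and no reset: what is moved stays moved. The work goes in short steps, Python scripts to look and compute and a tool call to move; the robot and the scene stay as the last step left them, time stands still between calls to the robot, and variables do not carry over. Pictures are saved under pics/ and viewed, about 8 in all and at most 12, crops included, and the job is handed in when it is done.

Besides the shell and the picture viewer there is one more tool, called after "Emit:" as a command line: name --argument value ..., lists and objects as JSON in quotes. play_rows: Moves the arm, as the interface text tells. Its arguments: {"type":"object","properties":{"plan":{"type":"array"},"squeeze":{"type":"number"}},"required":["plan"]}

```bash
mkdir -p pics; cat > h.py <<'E'
import numpy as np, cv2
from workcell import sensors, optics, job
def snap(n,save=None):
    im,d=optics.snapshot(n); 
    if save: cv2.imwrite(f'pics/{save}.png',im[:,:,::-1]); np.save(f'pics/{save}.npy',d)
    return im,d
def cloud(n,d):
    c=optics.camera_info(n);K=np.array(c['camera_matrix']);T=np.array(c['cam_to_world'])
    v,u=np.mgrid[:d.shape[0],:d.shape[1]]
    p=np.stack([(u-K[0,2])/K[0,0]*d,-(v-K[1,2])/K[1,1]*d,-d],-1)
    return p@T[:3,:3].T+T[:3,3]
E
python3 - <<'E'
from h import *
for n in('scene','top'):
    c=optics.camera_info(n);print({k:np.round(v,3).tolist() if not isinstance(v,str) else v for k,v in c.items()})
    im,d=snap(n,n+'0')
s=sensors.read_state();print(s)
E
```

```text
{'camera_matrix': [[392.451, 0.0, 321.905], [0.0, 392.451, 202.63], [0.0, 0.0, 1.0]], 'cam_to_world': [[-0.676, -0.497, 0.544, 1.139], [0.737, -0.471, 0.485, 0.48], [0.015, 0.729, 0.684, 0.913], [0.0, 0.0, 0.0, 1.0]]}
{'camera_matrix': [[404.064, 0.0, 324.039], [0.0, 404.064, 205.646], [0.0, 0.0, 1.0]], 'cam_to_world': [[0.019, 0.991, -0.134, 0.327], [-1.0, 0.018, -0.009, -0.066], [-0.006, 0.134, 0.991, 1.436], [0.0, 0.0, 0.0, 1.0]]}
{'time_s': 0.1, 'joint_positions': array([-1.39661201,  0.43514665,  0.02495005,  1.57397817, -0.01159811,
        1.13396525, -0.07508744]), 'qvel': array([-9.02430114e-04,  2.97569762e-04, -5.83006276e-04, -1.57790278e-03,
        1.08576654e-03,  6.22380403e-05,  9.65767807e-04]), 'joint_torque': array([ 3.27296926e-03, -6.69119883e+01,  9.87929218e-01, -3.15142822e+01,
       -6.05577766e-02,  3.75546212e-02,  5.21454513e-05]), 'tcp_pos': array([0.17070801, 0.60078548, 0.2260381 ]), 'eef_rot': array([-1.48513042,  1.56944374, -1.76194915]), 'ft_force': array([0.49667928, 0.04651295, 0.27913915]), 'ft_torque': array([0.01057202, 0.01101763, 0.00029878]), 'width': 0.998763207519112}
```

View pics/top0.png

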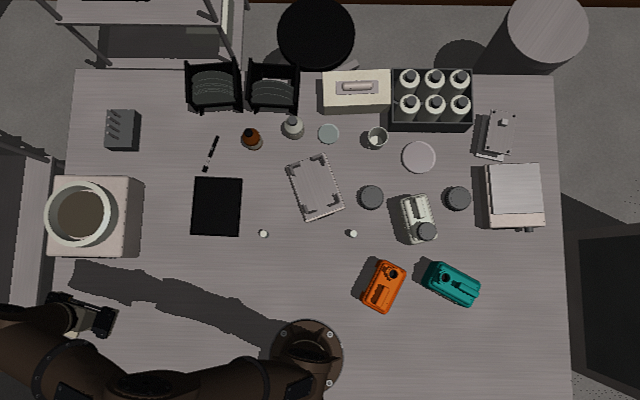

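View pics/scene0.png

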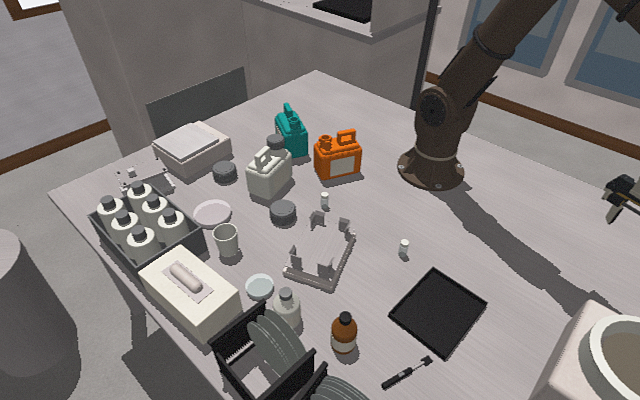

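The top view shows the white jug at about (418,218) with its cap at (425,231). The scale is at (315,187) and the tray at (216,206). Loose cap look-alikes are at (370,197) and (457,197). Next I measure by depth.

```bash
python3 - <<'E'
from h import *
d=np.load('pics/top0.npy');P=cloud('top',d);im=cv2.imread('pics/top0.png')
sub=lambda u0,u1,v0,v1:(P[v0:v1,u0:u1].reshape(-1,3))
j=sub(390,450,185,250)
for lo,hi,n in((.115,.132,'shoulder'),(.145,.169,'bar'),(.169,.185,'captop')):
    m=(j[:,2]>lo)&(j[:,2]<hi);q=j[m];
    if len(q)>3:
        r=cv2.minAreaRect(q[:,:2].astype(np.float32)*1000);print(n,len(q),q.mean(0).round(4),np.round(r[0],1),np.round(r[1],1),round(r[2],1))
print('zhist',np.histogram(j[:,2],bins=np.arange(0,.2,.01)))
for n,b in(('capA',(350,390,180,215)),('capB',(440,475,180,215))):
    q=sub(*b);q=q[q[:,2]>.022];print(n,q.mean(0).round(4),np.ptp(q,axis=0).round(3))
s=sub(280,350,148,228)
for lo,hi,n in((.015,.03,'hous'),(.035,.05,'plate'),(.06,.1,'brackets'),(.015,.1,'all')):
    q=s[(s[:,2]>lo)&(s[:,2]<hi)]
    if len(q)>3:r=cv2.minAreaRect(q[:,:2].astype(np.float32)*1000);print(n,len(q),q.mean(0).round(4),np.round(r[0],1),np.round(r[1],1),round(r[2],1))
t=sub(180,255,165,245);c=im[165:245,180:255].reshape(-1,3).max(1)<45
q=t[c];r=cv2.minAreaRect(q[:,:2].astype(np.float32)*1000);print('tray',q.mean(0).round(4),r)
# crops
a=cv2.resize(im[150:260,275:475],None,fx=4,fy=4,interpolation=cv2.INTER_CUBIC);cv2.imwrite('pics/crop1.png',a)
E
```

```text
shoulder 586 [ 0.4799 -0.3558  0.1238] [ 471.8 -367.9] [144.8  86. ] 17.2
bar 211 [ 0.4643 -0.3646  0.1637] [ 464.4 -376.3] [137.7  58.3] 4.1
captop 235 [ 0.4333 -0.3764  0.1719] [ 459.1 -360.8] [131.   55.3] 26.2
zhist (array([1115,   25,   34,   47,   38,   23,   30,   26,   36,   43,  175,
        199,  493,   19,   14,   31,  219,  187,    0]), array([0.  , 0.01, 0.02, 0.03, 0.04, 0.05, 0.06, 0.07, 0.08, 0.09, 0.1 ,
       0.11, 0.12, 0.13, 0.14, 0.15, 0.16, 0.17, 0.18, 0.19]))
capA [ 0.5463 -0.2171  0.0606] [0.266 0.197 1.413]
capB [ 0.5491 -0.5183  0.0511] [0.267 0.5   1.414]
hous 245 [ 0.5405 -0.0305  0.0213] [582.7 -22. ] [215.3 150. ] 21.4
plate 2024 [ 0.5825 -0.0213  0.042 ] [585.8 -20.7] [204.7 139. ] 21.5
brackets 216 [ 0.5989 -0.0181  0.0815] [585.5 -20.7] [186.6 121.9] 21.1
all 2528 [ 0.5802 -0.0219  0.0434] [582.7 -22. ] [215.3 150. ] 21.4
tray [0.5119 0.333  0.0098] ((495.6653747558594, 170.88494873046875), (523.5130004882812, 252.97784423828125), 80.26280212402344)
```

View pics/crop1.png

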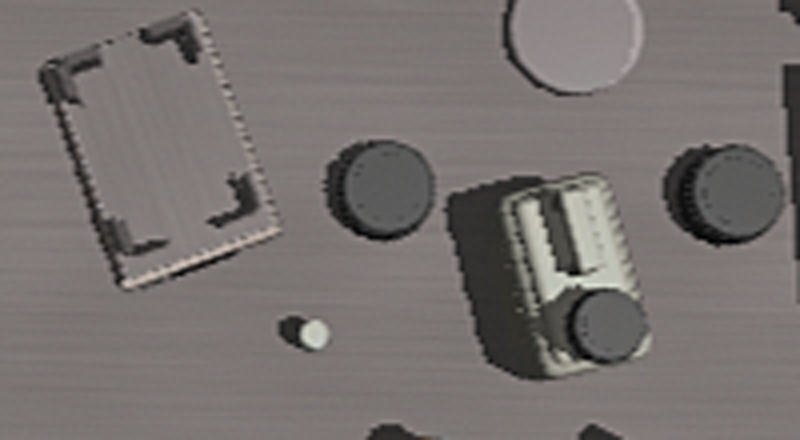

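```bash
python3 - <<'E'
from h import *
from scipy.spatial.transform import Rotation as R
for n,(u0,u1,v0,v1) in (('top',(395,450,185,250)),('scene',(235,300,130,205))):
    d=np.load(f'pics/{n}0.npy');P=cloud(n,d);im=cv2.imread(f'pics/{n}0.png')
    p=P[v0:v1,u0:u1].reshape(-1,3);c=im[v0:v1,u0:u1].reshape(-1,3).astype(int)
    near=(abs(p[:,0]-.47)<.15)&(abs(p[:,1]+.36)<.15)
    br=c.max(1)
    cap=near&(br<125)&(p[:,2]>.1665)&(p[:,2]<.178)&(p[:,0]<.475)
    q=p[cap];print(n,'cap',cap.sum(),q.mean(0).round(4),cv2.minEnclosingCircle(q[:,:2].astype(np.float32)*1000))
    bar=near&(br>125)&(p[:,2]>.157)&(p[:,2]<.173)
    q=p[bar];print('bar',bar.sum(),q.mean(0).round(4),cv2.minAreaRect(q[:,:2].astype(np.float32)*1000), np.percentile(q,[2,98],axis=0).round(4).tolist())
    w,V=np.linalg.eigh(np.cov(q[:,:2].T));print('yaw',np.degrees(np.arctan2(V[1,1],V[0,1])),w**.5)
    sh=near&(p[:,2]>.121)&(p[:,2]<.129);q=p[sh];print('sh',cv2.minAreaRect(q[:,:2].astype(np.float32)*1000),np.median(q[:,2]))
# tray
d=np.load('pics/top0.npy');P=cloud('top',d)
for n,(u,v) in dict(tl=(195,178),tr=(243,179),br=(240,236),bl=(191,234),capA=(370,197),capB=(457,197),amb=(251,138),vial=(351,233),vial2=(263,233),wafer=(418,156),beaker=(376,137)).items(): print(n,P[v,u].round(3))
s=P[175:240,190:245].reshape(-1,3);print('trayrim',[cv2.minAreaRect((s[(s[:,2]>a)&(s[:,2]<b)][:,:2]*1000).astype(np.float32)) for a,b in((.012,.022),)])
print(R.from_euler('xyz',sensors.read_state()['eef_rot']).as_matrix().round(3))
E
```

```text
top cap 249 [ 0.4243 -0.3784  0.1714] ((424.7404479980469, -378.2050476074219), 29.234575271606445)
bar 123 [ 0.4964 -0.3613  0.1667] ((466.0912780761719, -374.08660888671875), (135.94908142089844, 26.90607452392578), 23.63463020324707) [[0.4248, -0.3977, 0.1604], [0.5285, -0.3461, 0.1712]]
yaw -159.757856390744 [0.00621348 0.02494119]
sh ((470.8097229003906, -366.744384765625), (138.38636779785156, 76.27037048339844), 13.405221939086914) 0.12465193761354476
scene cap 58 [ 0.4325 -0.3673  0.1706] ((426.5491638183594, -371.5594787597656), 28.619121551513672)
bar 145 [ 0.4708 -0.3641  0.1682] ((468.4211120605469, -371.6686706542969), (135.1538543701172, 48.918155670166016), 7.546711444854736) [[0.404, -0.3996, 0.1617], [0.5316, -0.3426, 0.1728]]
yaw -163.29951996520703 [0.01002663 0.0436537 ]
sh ((427.3963623046875, -372.0408935546875), (233.77029418945312, 76.8565673828125), 13.274107933044434) 0.12482510255330181
tl [0.611 0.412 0.016]
tr [0.613 0.242 0.001]
br [0.406 0.243 0.004]
bl [0.41  0.413 0.017]
capA [ 0.548 -0.213  0.047]
capB [ 0.554 -0.516  0.042]
amb [0.737 0.201 0.099]
vial [ 0.421 -0.147  0.059]
vial2 [0.415 0.154 0.055]
wafer [ 0.705 -0.388  0.016]
beaker [ 0.778 -0.239  0.   ]
trayrim [((512.0459594726562, 330.19512939453125), (171.14227294921875, 210.22467041015625), 88.30767059326172)]
[[-0.     0.273  0.962]
 [-0.001  0.962 -0.273]
 [-1.    -0.001  0.   ]]
```

```bash
cat >> h.py <<'E'
from scipy.spatial.transform import Rotation as R
def go(x,y,z,h):
    "world target and heading (deg) of tool y -> shift in tool axes and turn"
    s=sensors.read_state();M=R.from_euler('xyz',s['eef_rot']).as_matrix()
    cur=np.degrees(np.arctan2(M[1,1],M[0,1]));t=-((h-cur+90)%180-90)
    print('t',round(s['time_s'],2),'tcp',s['tcp_pos'].round(4),'head',cur.round(2),'tilt',M[2,0].round(4),'F',s['ft_force'].round(1),'w',round(s['width'],3))
    print('shift',(M.T@(np.array([x,y,z])-s['tcp_pos'])).round(4),'turn',round(t,2))
E
python3 -c "
from h import *
go(.43,.1,.27,103.4)"
```

```text
t 0.1 tcp [0.1707 0.6008 0.226 ] head 74.14 tilt -1.0 F [0.5 0.  0.3] w 0.999
shift [-0.0434 -0.4109  0.3863] turn -29.26
```

Emit:
play_rows --plan '[{"hand":0,"x":-0.04,"y":-0.03,"z":0.03,"turn":-4},{"hand":0,"x":-0.043,"y":-0.055,"z":0.055,"turn":-8},{"hand":0,"x":-0.043,"y":-0.083,"z":0.08,"turn":-12},{"hand":0,"x":-0.043,"y":-0.11,"z":0.105,"turn":-16},{"hand":0,"x":-0.043,"y":-0.14,"z":0.13,"turn":-20},{"hand":0,"x":-0.043,"y":-0.17,"z":0.158,"turn":-24},{"hand":0,"x":-0.043,"y":-0.198,"z":0.185,"turn":-28},{"hand":0,"x":-0.043,"y":-0.225,"z":0.21,"turn":-29.3}]'

```text
time_s: 0.77
tcp_pos: [0.3119, 0.325, 0.2696]
eef_rot: [-2.15, 1.571, -1.912]
ft_force: [1.2, 0.0, -0.7]
width: 1.002
```

```bash
python3 -c "
from h import *
go(.5,-.36,.25,103.4)"
```

```text
t 0.77 tcp [0.3119 0.325  0.2696] head 103.64 tilt -1.0 F [ 1.2  0.  -0.7] w 1.002
shift [ 0.0197 -0.71    0.0212] turn 0.24
```

Emit:
play_rows --plan '[{"hand":0,"x":0.0,"y":-0.04,"z":0.012,"turn":0.2},{"hand":0,"x":0,"y":-0.08,"z":0.02,"turn":0.2},{"hand":0,"x":0,"y":-0.12,"z":0.02,"turn":0.2},{"hand":0,"x":0,"y":-0.16,"z":0.02,"turn":0.2},{"hand":0,"x":0,"y":-0.2,"z":0.02,"turn":0.2},{"hand":0,"x":0,"y":-0.24,"z":0.02,"turn":0.2},{"hand":0,"x":0,"y":-0.28,"z":0.02,"turn":0.2},{"hand":0,"x":0,"y":-0.32,"z":0.02,"turn":0.2}]'

```text
time_s: 1.43
tcp_pos: [0.4049, 0.0188, 0.2698]
eef_rot: [0.916, 1.57, 1.147]
ft_force: [0.5, 1.1, 0.0]
width: 0.997
```

Emit:
play_rows --plan '[{"hand":0,"x":0.0,"y":-0.04,"z":0.0},{"hand":0,"x":0,"y":-0.08},{"hand":0,"x":0,"y":-0.12},{"hand":0,"x":0,"y":-0.16},{"hand":0,"x":0.01,"y":-0.2},{"hand":0,"x":0.01,"y":-0.24},{"hand":0,"x":0.02,"y":-0.28},{"hand":0,"x":0.02,"y":-0.32}]'

```text
validation failed for argument at $.pl...
```

```bash
python3 -c "
from h import *
go(.5006,-.3601,.20,103.4)"
```

```text
t 1.43 tcp [0.4049 0.0188 0.2698] head 103.24 tilt -1.0 F [0.5 1.1 0. ] w 0.997
shift [ 0.0696 -0.3907  0.0064] turn -0.16
```

All fields are required in each row.

Emit:
play_rows --plan '[{"hand":0,"x":0,"y":-0.04,"z":0,"turn":0},{"hand":0,"x":0,"y":-0.08,"z":0,"turn":0},{"hand":0,"x":0,"y":-0.12,"z":0,"turn":0},{"hand":0,"x":0,"y":-0.16,"z":0.003,"turn":0},{"hand":0,"x":0,"y":-0.2,"z":0.005,"turn":0},{"hand":0,"x":0.01,"y":-0.24,"z":0.006,"turn":0},{"hand":0,"x":0.02,"y":-0.28,"z":0.006,"turn":0},{"hand":0,"x":0.03,"y":-0.32,"z":0.006,"turn":0}]'

```text
time_s: 2.1
tcp_pos: [0.4845, -0.2911, 0.239]
eef_rot: [0.951, 1.571, 1.183]
ft_force: [0.8, 2.0, 0.5]
width: 1.0
```

```bash
python3 -c "
from h import *
go(.5006,-.3601,.20,103.4)"
```

```text
t 2.1 tcp [ 0.4845 -0.2911  0.239 ] head 103.28 tilt -1.0 F [0.8 2.  0.5] w 1.0
shift [ 0.039  -0.0709 -0.0002] turn -0.12
```

Emit:
play_rows --plan '[{"hand":0,"x":0.01,"y":-0.03,"z":0,"turn":0},{"hand":0,"x":0.02,"y":-0.055,"z":0,"turn":0},{"hand":0,"x":0.03,"y":-0.07,"z":0,"turn":0},{"hand":0,"x":0.037,"y":-0.071,"z":0,"turn":0},{"hand":0,"x":0.037,"y":-0.071,"z":0,"turn":0},{"hand":0,"x":0.037,"y":-0.071,"z":0,"turn":0}]'

```text
time_s: 2.6
tcp_pos: [0.5002, -0.3572, 0.2022]
eef_rot: [2.037, 1.569, 2.268]
ft_force: [-0.2, 0.8, 1.0]
width: 1.0
```

```bash
python3 - <<'E'
from h import *
go(.5006,-.3601,.143,103.4)
im,d=snap('scene','scene1');a=cv2.resize(im[60:230,200:350],None,fx=3.5,fy=3.5,interpolation=cv2.INTER_CUBIC);cv2.imwrite('pics/c2.png',a[:,:,::-1])
E
```

```text
t 2.6 tcp [ 0.5002 -0.3572  0.2022] head 103.26 tilt -1.0 F [-0.2  0.8  1. ] w 1.0
shift [ 0.0592 -0.003  -0.0002] turn -0.14
```

View pics/c2.png

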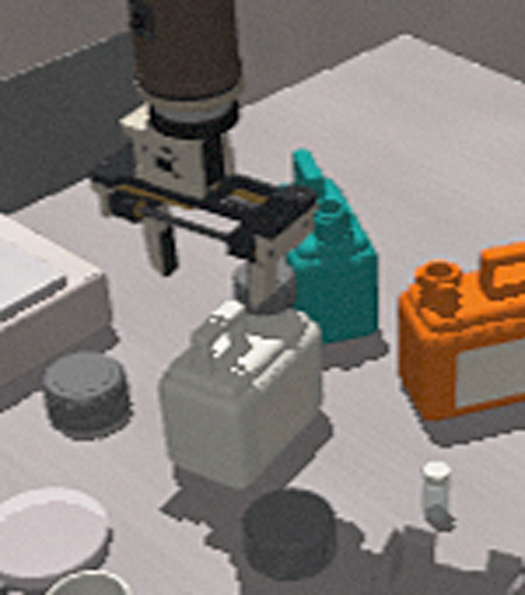

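The crop shows the fingers straddling the strap handle, left finger tip at (163,270) and right at (262,300), with the handle at (218,330) below. Next I descend and grip.

Emit:
play_rows --plan '[{"hand":0,"x":0.015,"y":-0.003,"z":0,"turn":0},{"hand":0,"x":0.03,"y":-0.003,"z":0,"turn":0},{"hand":0,"x":0.045,"y":-0.003,"z":0,"turn":0},{"hand":0,"x":0.055,"y":-0.003,"z":0,"turn":0},{"hand":0,"x":0.059,"y":-0.003,"z":0,"turn":0},{"hand":0,"x":0.059,"y":-0.003,"z":0,"turn":0},{"hand":0.3,"x":0.059,"y":-0.003,"z":0,"turn":0},{"hand":0.5,"x":0.059,"y":-0.003,"z":0,"turn":0}]' --squeeze 40

```text
time_s: 3.32
tcp_pos: [0.5017, -0.3616, 0.1447]
eef_rot: [-0.706, 1.569, -0.475]
ft_force: [-0.6, -0.6, -0.1]
width: 0.9
```

Emit:
play_rows --plan '[{"hand":0.6,"x":0,"y":0,"z":0,"turn":0},{"hand":0.7,"x":0,"y":0,"z":0,"turn":0},{"hand":0.8,"x":0,"y":0,"z":0,"turn":0},{"hand":1,"x":0,"y":0,"z":0,"turn":0},{"hand":1,"x":0,"y":0,"z":0,"turn":0},{"hand":1,"x":0,"y":0,"z":0,"turn":0},{"hand":1,"x":0,"y":0,"z":0,"turn":0},{"hand":1,"x":0,"y":0,"z":0,"turn":0}]' --squeeze 40

```text
time_s: 3.98
tcp_pos: [0.5011, -0.3614, 0.1437]
eef_rot: [2.365, 1.571, 2.596]
ft_force: [0.2, 0.3, 0.4]
width: 0.326
```

Emit:
play_rows --plan '[{"hand":1,"x":0,"y":0,"z":0,"turn":0},{"hand":1,"x":0,"y":0,"z":0,"turn":0},{"hand":1,"x":0,"y":0,"z":0,"turn":0},{"hand":1,"x":0,"y":0,"z":0,"turn":0},{"hand":1,"x":0,"y":0,"z":0,"turn":0},{"hand":1,"x":0,"y":0,"z":0,"turn":0}]' --squeeze 40

```text
time_s: 4.48
tcp_pos: [0.5012, -0.361, 0.1436]
eef_rot: [1.618, 1.57, 1.849]
ft_force: [0.1, 2.4, -1.6]
width: 0.214
```

Emit:
play_rows --plan '[{"hand":1,"x":-0.01,"y":0,"z":0,"turn":0},{"hand":1,"x":-0.02,"y":0,"z":0,"turn":0},{"hand":1,"x":-0.03,"y":0,"z":0,"turn":0},{"hand":1,"x":-0.035,"y":0,"z":0,"turn":0},{"hand":1,"x":-0.035,"y":0,"z":0,"turn":0},{"hand":1,"x":-0.035,"y":0,"z":0,"turn":0}]' --squeeze 40

```text
time_s: 4.98
tcp_pos: [0.5014, -0.3615, 0.1792]
eef_rot: [-0.611, 1.57, -0.38]
ft_force: [-1.2, 0.7, -6.8]
width: 0.214
```

```bash
python3 -c "
from h import *
go(.5006,-.3601,.28,103.4);print(sensors.read_state()['ft_torque'])"
```

```text
t 4.98 tcp [ 0.5014 -0.3615  0.1792] head 103.24 tilt -1.0 F [-1.2  0.7 -6.8] w 0.214
shift [-0.1008  0.0015 -0.0004] turn -0.16
[ 0.08841967 -0.0373962   0.00465567]
```

Emit:
play_rows --plan '[{"hand":1,"x":-0.015,"y":0,"z":0,"turn":0},{"hand":1,"x":-0.035,"y":0,"z":0,"turn":0},{"hand":1,"x":-0.055,"y":0,"z":0,"turn":0},{"hand":1,"x":-0.075,"y":0,"z":0,"turn":0},{"hand":1,"x":-0.09,"y":0,"z":0,"turn":0},{"hand":1,"x":-0.1,"y":0,"z":0,"turn":0},{"hand":1,"x":-0.1,"y":0,"z":0,"turn":0},{"hand":1,"x":-0.1,"y":0,"z":0,"turn":0}]' --squeeze 60

```text
time_s: 5.65
tcp_pos: [0.5011, -0.3612, 0.2782]
eef_rot: [1.742, 1.57, 1.974]
ft_force: [-0.2, -0.2, -7.0]
width: 0.214
```

```bash
python3 - <<'E'
from h import *
go(.613,-.0101,.285,111.3);print(sensors.read_state()['ft_torque'])
im,d=snap('scene','scene2');a=cv2.resize(im[40:240,180:380],None,fx=2.8,fy=2.8,interpolation=cv2.INTER_CUBIC);cv2.imwrite('pics/c3.png',a[:,:,::-1])
E
```

```text
t 5.65 tcp [ 0.5011 -0.3612  0.2782] head 103.24 tilt -1.0 F [-0.2 -0.2 -7. ] w 0.214
shift [-0.0067  0.3162  0.1894] turn -8.06
[ 0.08059087 -0.01505174 -0.04846949]
```

View pics/c3.png

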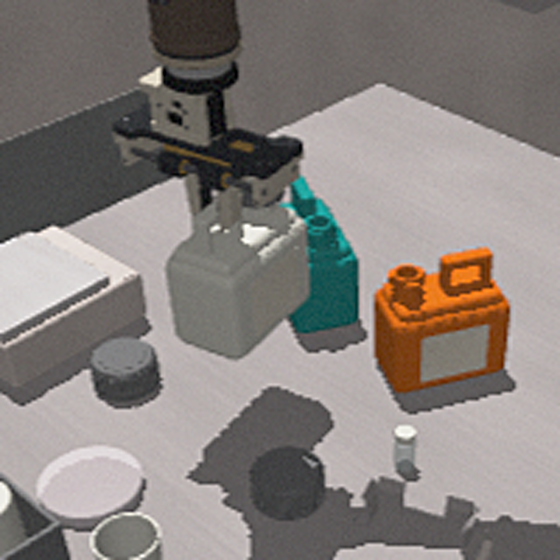

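The jug hangs level: its lower edge runs from (240,355) to (310,300), the same slope as before. Next I carry it over the scale.

Emit:
play_rows --plan '[{"hand":1,"x":-0.004,"y":0.01,"z":0.006,"turn":-0.5},{"hand":1,"x":-0.007,"y":0.03,"z":0.018,"turn":-1},{"hand":1,"x":-0.007,"y":0.055,"z":0.033,"turn":-2},{"hand":1,"x":-0.007,"y":0.08,"z":0.048,"turn":-3},{"hand":1,"x":-0.007,"y":0.105,"z":0.063,"turn":-4},{"hand":1,"x":-0.007,"y":0.13,"z":0.078,"turn":-5},{"hand":1,"x":-0.007,"y":0.155,"z":0.093,"turn":-6},{"hand":1,"x":-0.007,"y":0.18,"z":0.108,"turn":-7}]'

```text
time_s: 6.37
tcp_pos: [0.5649, -0.159, 0.2848]
eef_rot: [2.429, 1.569, 2.784]
ft_force: [-0.9, -0.6, -6.0]
width: 0.21
```

Emit:
play_rows --plan '[{"hand":1,"x":0,"y":0.025,"z":0.013,"turn":-0.4},{"hand":1,"x":0,"y":0.05,"z":0.026,"turn":-0.7},{"hand":1,"x":0,"y":0.075,"z":0.038,"turn":-1},{"hand":1,"x":0,"y":0.1,"z":0.05,"turn":-1},{"hand":1,"x":0,"y":0.12,"z":0.058,"turn":-1},{"hand":1,"x":0,"y":0.13,"z":0.062,"turn":-1},{"hand":1,"x":0,"y":0.13,"z":0.062,"turn":-1},{"hand":1,"x":0,"y":0.13,"z":0.062,"turn":-1}]'

```text
time_s: 7.03
tcp_pos: [0.5778, -0.0174, 0.285]
eef_rot: [3.104, 1.569, -2.807]
ft_force: [-0.3, -0.2, -7.1]
width: 0.21
```

```bash
python3 - <<'E'
from h import *
go(.613,-.0101,.23,111.3)
im,d=snap('scene','scene3');a=cv2.resize(im[80:310,210:400],None,fx=2.6,fy=2.6,interpolation=cv2.INTER_CUBIC);cv2.imwrite('pics/c4.png',a[:,:,::-1])
E
```

```text
t 7.03 tcp [ 0.5778 -0.0174  0.285 ] head 111.34 tilt -1.0 F [-0.3 -0.2 -7.1] w 0.21
shift [ 0.055  -0.006   0.0355] turn 0.04
```

View pics/c4.png

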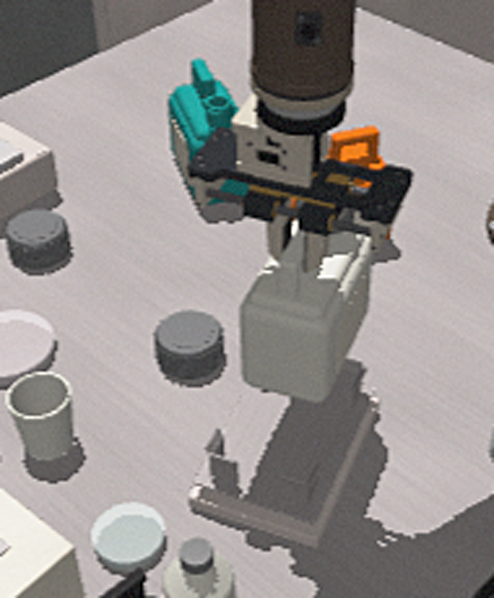

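Emit:
play_rows --plan '[{"hand":1,"x":0,"y":-0.002,"z":0.012,"turn":0},{"hand":1,"x":0,"y":-0.005,"z":0.024,"turn":0},{"hand":1,"x":0,"y":-0.006,"z":0.033,"turn":0},{"hand":1,"x":0,"y":-0.006,"z":0.0355,"turn":0},{"hand":1,"x":0,"y":-0.006,"z":0.0355,"turn":0},{"hand":1,"x":0,"y":-0.006,"z":0.0355,"turn":0},{"hand":1,"x":0,"y":-0.006,"z":0.0355,"turn":0}]'

```text
time_s: 7.67
tcp_pos: [0.6129, -0.0114, 0.2856]
eef_rot: [3.017, 1.57, -2.896]
ft_force: [0.7, 0.1, -6.9]
width: 0.21
```

```bash
python3 - <<'E'
from h import *
go(.613,-.0101,.23,111.3)
im,d=snap('scene','scene4');P=cloud('scene',d).reshape(-1,3)
a=np.radians(21.3);s=sensors.read_state()['tcp_pos']
Q=(P-[.585,-.021,0])@np.array([[np.cos(a),-np.sin(a),0],[np.sin(a),np.cos(a),0],[0,0,1]])
for nm,z0,z1 in(('low',.165,.195),('mid',.195,.225),('up',.225,.25)):
    m=(Q[:,2]>z0)&(Q[:,2]<z1)
    e=Q[m&(abs(Q[:,1])<.03)&(Q[:,0]>.05)&(Q[:,0]<.11)]
    f=Q[m&(abs(Q[:,0])<.05)&(Q[:,1]>.03)&(Q[:,1]<.07)]
    print(nm,'end x',np.median(e[:,0]).round(4),len(e),'slope',np.polyfit(e[:,1],e[:,0],1)[0].round(3) if len(e)>5 else 0,'side y',np.median(f[:,1]).round(4),len(f),'slope',np.polyfit(f[:,0],f[:,1],1)[0].round(3) if len(f)>5 else 0)
sh=Q[(abs(Q[:,1])<.045)&(abs(Q[:,0])<.075)&(Q[:,2]>.255)&(Q[:,2]<.275)];print('shoulder z',np.polyfit(sh[:,0],sh[:,2],1),len(sh))
E
```

```text
t 7.67 tcp [ 0.6129 -0.0114  0.2856] head 111.19 tilt -1.0 F [ 0.7  0.1 -6.9] w 0.21
shift [0.0556 0.0011 0.0006] turn -0.11
low end x 0.08 178 slope -0.008 side y 0.0492 91 slope 0.01
mid end x 0.08 187 slope -0.011 side y 0.0488 96 slope 0.01
up end x 0.0795 187 slope -0.023 side y 0.0477 125 slope 0.01
shoulder z [-0.01760158  0.26599305] 743
```

Emit:
play_rows --plan '[{"hand":1,"x":0.012,"y":0,"z":0,"turn":0},{"hand":1,"x":0.027,"y":0,"z":0,"turn":0},{"hand":1,"x":0.042,"y":0,"z":0,"turn":0},{"hand":1,"x":0.055,"y":0,"z":0,"turn":0},{"hand":1,"x":0.066,"y":0,"z":0,"turn":0},{"hand":1,"x":0.076,"y":0,"z":0,"turn":0},{"hand":1,"x":0.084,"y":0,"z":0,"turn":0},{"hand":1,"x":0.09,"y":0,"z":0,"turn":0}]'

```text
time_s: 8.38
tcp_pos: [0.6134, -0.0108, 0.195]
eef_rot: [2.778, 1.57, -3.134]
ft_force: [0.4, 1.0, -6.3]
width: 0.21
```

Emit:
play_rows --plan '[{"hand":1,"x":0.003,"y":0,"z":0,"turn":0},{"hand":1,"x":0.006,"y":0,"z":0,"turn":0},{"hand":1,"x":0.009,"y":0,"z":0,"turn":0},{"hand":1,"x":0.011,"y":0,"z":0,"turn":0},{"hand":1,"x":0.011,"y":0,"z":0,"turn":0}]'

```text
time_s: 8.8
tcp_pos: [0.6142, -0.0105, 0.185]
eef_rot: [-0.152, 1.57, 0.219]
ft_force: [1.1, 0.9, -3.7]
width: 0.214
```

Emit:
play_rows --plan '[{"hand":1,"x":0.001,"y":0,"z":0,"turn":0},{"hand":1,"x":0.002,"y":0,"z":0,"turn":0},{"hand":1,"x":0.002,"y":0,"z":0,"turn":0},{"hand":1,"x":0.002,"y":0,"z":0,"turn":0}]'

```text
time_s: 9.13
tcp_pos: [0.6144, -0.0104, 0.1834]
eef_rot: [-0.107, 1.569, 0.264]
ft_force: [2.3, 2.2, -0.1]
width: 0.216
```

```bash
python3 - <<'E'
from h import *
go(.613,-.0101,.23,111.3);print(sensors.read_state()['ft_torque'])
E
```

```text
t 9.13 tcp [ 0.6144 -0.0104  0.1834] head 111.26 tilt -1.0 F [ 2.3  2.2 -0.1] w 0.216
shift [-0.0466  0.0007 -0.0011] turn -0.04
[ 0.47530059 -0.55110986 -0.00417968]
```

Fz is near 0, so the plate carries the jug. I open and go straight up.

Emit:
play_rows --plan '[{"hand":0.7,"x":0,"y":0,"z":0,"turn":0},{"hand":0.6,"x":0,"y":0,"z":0,"turn":0},{"hand":0.5,"x":0,"y":0,"z":0,"turn":0},{"hand":0.4,"x":0,"y":0,"z":0,"turn":0},{"hand":0.4,"x":0,"y":0,"z":0,"turn":0},{"hand":0.4,"x":0,"y":0,"z":0,"turn":0},{"hand":0.4,"x":-0.01,"y":0,"z":0,"turn":0},{"hand":0.4,"x":-0.03,"y":0,"z":0,"turn":0}]'

```text
time_s: 9.8
tcp_pos: [0.6121, -0.0107, 0.2115]
eef_rot: [2.88, 1.567, -3.033]
ft_force: [-0.2, -1.0, -0.2]
width: 0.599
```

Emit:
play_rows --plan '[{"hand":0.2,"x":-0.03,"y":0,"z":0,"turn":0},{"hand":0,"x":-0.06,"y":0,"z":0,"turn":0},{"hand":0,"x":-0.06,"y":0,"z":0.04,"turn":0},{"hand":0,"x":-0.06,"y":0,"z":0.07,"turn":0},{"hand":0,"x":-0.06,"y":0,"z":0.1,"turn":0},{"hand":0,"x":-0.06,"y":0,"z":0.12,"turn":0},{"hand":0,"x":-0.06,"y":0,"z":0.12,"turn":0}]'

```text
time_s: 10.38
tcp_pos: [0.7279, 0.0356, 0.2719]
eef_rot: [0.606, 1.57, 0.98]
ft_force: [0.1, 1.3, -0.4]
width: 0.994
```

```bash
python3 - <<'E'
from h import *
im,d=snap('top','top5');P=cloud('top',d).reshape(-1,3)
im2,d2=snap('scene','scene5');S=cloud('scene',d2).reshape(-1,3)
a=np.radians(21.3);M=np.array([[np.cos(a),-np.sin(a),0],[np.sin(a),np.cos(a),0],[0,0,1]])
for nm,X,I in(('top',P,im),('scene',S,im2)):
    Q=(X-[.585,-.021,0])@M;c=I.reshape(-1,3).max(1)
    m=(c<125)&(Q[:,2]>.205)&(Q[:,2]<.22)&(abs(Q[:,0]+.048)<.04)&(abs(Q[:,1])<.04)
    print(nm,'cap',m.sum(),X[m].mean(0),Q[m].mean(0),cv2.minEnclosingCircle(Q[m][:,:2].astype(np.float32)*1000) if m.sum() else '')
    sh=Q[(abs(Q[:,0])<.1)&(abs(Q[:,1])<.07)&(Q[:,2]>.16)&(Q[:,2]<.17)]
    if len(sh)>9: print('sh z',np.median(sh[:,2]),np.polyfit(sh[:,0],sh[:,2],1),cv2.minAreaRect(sh[:,:2].astype(np.float32)*1000))
    e=Q[(Q[:,2]>.1)&(Q[:,2]<.155)&(abs(Q[:,1])<.03)&(Q[:,0]>.05)&(Q[:,0]<.11)];f=Q[(Q[:,2]>.1)&(Q[:,2]<.155)&(abs(Q[:,0])<.05)&(Q[:,1]>.03)&(Q[:,1]<.07)]
    print('end',np.median(e[:,0]),'side',np.median(f[:,1]),np.polyfit(f[:,0],f[:,1],1))
im=im[120:250,260:390];A=cv2.resize(im,None,fx=4,fy=4,interpolation=cv2.INTER_CUBIC);B=cv2.resize(im2[120:300,230:380],(433,520),interpolation=cv2.INTER_CUBIC)
cv2.imwrite('pics/c5.png',np.hstack([A[:,:360],B])[:,:,::-1])
go(.585,-.021,.3,81.3)
E
```

```text
top cap 268 [ 0.53950203 -0.03927489  0.21086202] [-0.04902843 -0.00049936  0.21086202] ((-48.75066375732422, -0.807076632976532), 29.60797882080078)
sh z 0.1642010162981914 [0.00730479 0.16430985] ((-0.716339111328125, -1.3059196472167969), (139.49288940429688, 75.24765014648438), 0.32650455832481384)
end 0.07481274102722071 side 0.04201851994868701 [0.01113754 0.04202944]
scene cap 3 [ 0.53582354 -0.05563556  0.21170452] [-0.05839869 -0.01440624  0.21170452] ((-56.98059844970703, -14.967373847961426), 5.477534294128418)
sh z 0.16402551583575448 [0.00797788 0.16368463] ((4.442070007324219, 2.556049346923828), (139.32423400878906, 74.99861907958984), 0.4520473778247833)
end 0.08070062855209086 side 0.04837769173407373 [0.00927226 0.04705053]
t 10.48 tcp [0.7256 0.0327 0.2726] head 111.26 tilt -1.0 F [-0.5  1.1 -0. ] w 1.001
shift [-0.0273  0.0009 -0.1505] turn 29.96
```

View pics/c5.png

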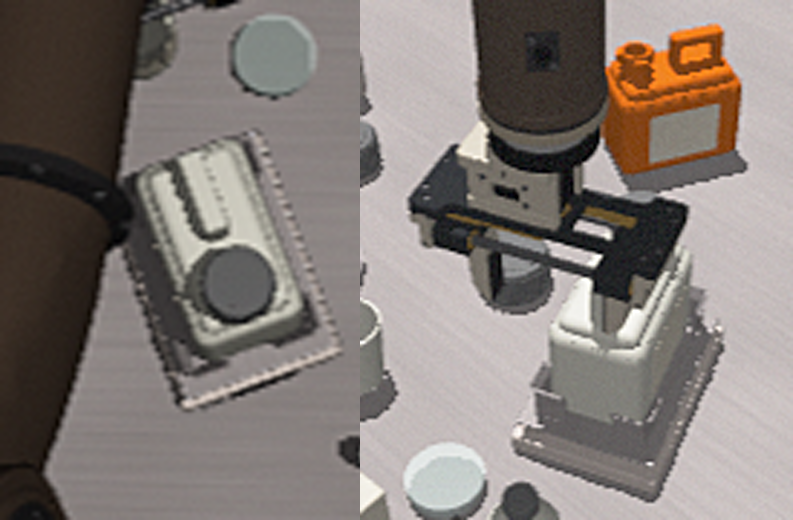

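The jug stands between the brackets with its cap centred at (238,283) in the left crop. The shoulder is at z 0.164, so the jug base is at 0.039, on the plate.

Emit:
play_rows --plan '[{"hand":0,"x":-0.01,"y":0,"z":-0.03,"turn":5},{"hand":0,"x":-0.01,"y":0,"z":-0.06,"turn":10},{"hand":0,"x":-0.01,"y":0,"z":-0.09,"turn":15},{"hand":0,"x":-0.01,"y":0,"z":-0.12,"turn":20},{"hand":0,"x":-0.01,"y":0,"z":-0.15,"turn":25},{"hand":0,"x":-0.01,"y":0,"z":-0.18,"turn":29.5},{"hand":0,"x":-0.01,"y":0,"z":-0.195,"turn":29.5},{"hand":0,"x":-0.01,"y":0,"z":-0.198,"turn":29.5}]'

```text
time_s: 11.15
tcp_pos: [0.5373, -0.0414, 0.2837]
eef_rot: [1.76, 1.569, 1.612]
ft_force: [-0.7, 0.1, 0.7]
width: 0.999
```

```bash
python3 - <<'E'
from h import *
go(.5399,-.0394,.183,81.6);print(sensors.read_state()['joint_positions'].round(3))
E
```

```text
t 11.15 tcp [ 0.5373 -0.0414  0.2837] head 81.52 tilt -1.0 F [-0.7  0.1  0.7] w 0.999
shift [0.1007 0.0022 0.0023] turn -0.08
[-0.551  0.276  0.687  1.738 -0.189  1.195  1.611]
```

Joint 7 would end at its limit after 60° counterclockwise, so I make a half turn clockwise first to get the equivalent grasp.

Emit:
play_rows --plan '[{"hand":0,"x":0,"y":0.002,"z":0.002,"turn":7},{"hand":0,"x":0,"y":0.002,"z":0.002,"turn":14},{"hand":0,"x":0,"y":0.002,"z":0.002,"turn":21},{"hand":0,"x":0,"y":0.002,"z":0.002,"turn":28},{"hand":0,"x":0,"y":0.002,"z":0.002,"turn":35},{"hand":0,"x":0,"y":0.002,"z":0.002,"turn":42},{"hand":0,"x":0,"y":0.002,"z":0.002,"turn":49},{"hand":0,"x":0,"y":0.002,"z":0.002,"turn":56}]'

```text
time_s: 11.82
tcp_pos: [0.5432, -0.0373, 0.2832]
eef_rot: [1.937, 1.57, 0.81]
ft_force: [0.8, 0.2, 0.8]
width: 0.999
```

Emit:
play_rows --plan '[{"hand":0,"x":0,"y":0,"z":0,"turn":7},{"hand":0,"x":0,"y":0,"z":0,"turn":14},{"hand":0,"x":0,"y":0,"z":0,"turn":21},{"hand":0,"x":0,"y":0,"z":0,"turn":28},{"hand":0,"x":0,"y":0,"z":0,"turn":35},{"hand":0,"x":0,"y":0,"z":0,"turn":42},{"hand":0,"x":0,"y":0,"z":0,"turn":49},{"hand":0,"x":0,"y":0,"z":0,"turn":56}]'

```text
time_s: 12.48
tcp_pos: [0.5432, -0.0372, 0.2831]
eef_rot: [3.001, 1.57, 0.896]
ft_force: [-0.7, 0.0, -0.6]
width: 0.999
```

Emit:
play_rows --plan '[{"hand":0,"x":0,"y":0,"z":0,"turn":7},{"hand":0,"x":0,"y":0,"z":0,"turn":14},{"hand":0,"x":0,"y":0,"z":0,"turn":21},{"hand":0,"x":0,"y":0,"z":0,"turn":28},{"hand":0,"x":0,"y":0,"z":0,"turn":35},{"hand":0,"x":0,"y":0,"z":0,"turn":42},{"hand":0,"x":0,"y":0,"z":0,"turn":49},{"hand":0,"x":0,"y":0,"z":0,"turn":56}]'

```text
time_s: 13.15
tcp_pos: [0.5432, -0.0372, 0.283]
eef_rot: [-2.142, 1.57, 1.06]
ft_force: [0.2, 0.3, -0.2]
width: 1.003
```

Emit:
play_rows --plan '[{"hand":0,"x":0,"y":0,"z":0,"turn":6},{"hand":0,"x":0,"y":0,"z":0,"turn":12},{"hand":0,"x":0,"y":0,"z":0,"turn":12},{"hand":0,"x":0,"y":0,"z":0,"turn":12},{"hand":0,"x":0,"y":0,"z":0,"turn":12}]'

```text
time_s: 13.57
tcp_pos: [0.5432, -0.0373, 0.2829]
eef_rot: [-1.936, 1.57, 1.066]
ft_force: [-0.8, 0.2, -0.9]
width: 1.001
```

```bash
python3 - <<'E'
from h import *
go(.5399,-.0394,.183,81.6);print(sensors.read_state()['joint_positions'].round(3))
E
```

```text
t 13.57 tcp [ 0.5432 -0.0373  0.2829] head -98.04 tilt -1.0 F [-0.8  0.2 -0.9] w 1.001
shift [0.0999 0.0026 0.003 ] turn 0.36
[-0.892  0.485  1.295  1.747 -0.487  1.287 -1.195]
```

Emit:
play_rows --plan '[{"hand":0,"x":0.01,"y":0.0026,"z":0.003,"turn":0.4},{"hand":0,"x":0.02,"y":0.0026,"z":0.003,"turn":0.4},{"hand":0,"x":0.03,"y":0.0026,"z":0.003,"turn":0.4},{"hand":0,"x":0.03,"y":0.0026,"z":0.003,"turn":0.4}]'

```text
time_s: 13.9
tcp_pos: [0.5385, -0.0389, 0.2502]
eef_rot: [-0.003, 1.568, 2.988]
ft_force: [-0.3, 0.0, 0.2]
width: 0.999
```

```bash
python3 - <<'E'
from h import *
go(.5399,-.0394,.183,81.6);print(sensors.read_state()['joint_positions'].round(3))
E
```

```text
t 13.9 tcp [ 0.5385 -0.0389  0.2502] head -98.63 tilt -1.0 F [-0.3  0.   0.2] w 0.999
shift [ 0.0672  0.0003 -0.0017] turn -0.23
[-0.873  0.508  1.27   1.804 -0.516  1.224 -1.174]
```

Emit:
play_rows --plan '[{"hand":0,"x":0.012,"y":0,"z":-0.001,"turn":0},{"hand":0,"x":0.025,"y":0,"z":-0.001,"turn":0},{"hand":0,"x":0.038,"y":0,"z":-0.001,"turn":0},{"hand":0,"x":0.05,"y":0,"z":-0.001,"turn":0},{"hand":0,"x":0.06,"y":0,"z":-0.001,"turn":0},{"hand":0,"x":0.067,"y":0,"z":-0.001,"turn":0},{"hand":0,"x":0.067,"y":0,"z":-0.001,"turn":0},{"hand":0.2,"x":0.067,"y":0,"z":-0.001,"turn":0}]' --squeeze 20

```text
time_s: 14.57
tcp_pos: [0.5407, -0.0398, 0.1855]
eef_rot: [0.745, 1.57, -2.548]
ft_force: [0.1, 0.2, 0.9]
width: 0.969
```

Emit:
play_rows --plan '[{"hand":0.3,"x":0,"y":0,"z":0,"turn":0},{"hand":0.35,"x":0,"y":0,"z":0,"turn":0},{"hand":0.4,"x":0,"y":0,"z":0,"turn":0},{"hand":0.6,"x":0,"y":0,"z":0,"turn":0},{"hand":1,"x":0,"y":0,"z":0,"turn":0},{"hand":1,"x":0,"y":0,"z":0,"turn":0},{"hand":1,"x":0,"y":0,"z":0,"turn":0},{"hand":1,"x":0,"y":0,"z":0,"turn":0}]' --squeeze 20

```text
time_s: 15.23
tcp_pos: [0.541, -0.0391, 0.1858]
eef_rot: [-1.953, 1.57, 1.038]
ft_force: [0.6, 2.5, 1.4]
width: 0.642
```

```bash
python3 - <<'E'
from h import *
go(.5399,-.0394,.183,81.6);s=sensors.read_state();print(s['joint_positions'].round(3),s['ft_torque'])
E
```

```text
t 15.23 tcp [ 0.541  -0.0391  0.1858] head -98.63 tilt -1.0 F [0.6 2.5 1.4] w 0.642
shift [0.0028 0.0004 0.001 ] turn -0.23
[-0.813  0.571  1.19   1.887 -0.598  1.102 -1.109] [0.57624411 0.07370337 0.09099355]
```

The grip is at 59 mm, across the flats. I squeeze to 60 N and push in steps.

Emit:
play_rows --plan '[{"hand":1,"x":0,"y":0,"z":0,"turn":0},{"hand":1,"x":0,"y":0,"z":0,"turn":0},{"hand":1,"x":0,"y":0,"z":0,"turn":0},{"hand":1,"x":0.002,"y":0,"z":0,"turn":0},{"hand":1,"x":0.004,"y":0,"z":0,"turn":0},{"hand":1,"x":0.006,"y":0,"z":0,"turn":0},{"hand":1,"x":0.006,"y":0,"z":0,"turn":0},{"hand":1,"x":0.006,"y":0,"z":0,"turn":0}]' --squeeze 60

```text
time_s: 15.9
tcp_pos: [0.5411, -0.0395, 0.1802]
eef_rot: [-2.118, 1.57, 0.873]
ft_force: [-1.4, 5.8, 11.9]
width: 0.64
```

Emit:
play_rows --plan '[{"hand":1,"x":0.001,"y":0,"z":0,"turn":0},{"hand":1,"x":0.003,"y":0,"z":0,"turn":0},{"hand":1,"x":0.005,"y":0,"z":0,"turn":0},{"hand":1,"x":0.005,"y":0,"z":0,"turn":0},{"hand":1,"x":0.005,"y":0,"z":0,"turn":0}]' --squeeze 60

```text
time_s: 16.32
tcp_pos: [0.5411, -0.0394, 0.1755]
eef_rot: [-1.978, 1.57, 1.012]
ft_force: [-2.9, 6.1, 15.8]
width: 0.641
```

Emit:
play_rows --plan '[{"hand":1,"x":0.001,"y":0,"z":0,"turn":0},{"hand":1,"x":0.002,"y":0,"z":0,"turn":0},{"hand":1,"x":0.003,"y":0,"z":0,"turn":0},{"hand":1,"x":0.004,"y":0,"z":0,"turn":0},{"hand":1,"x":0.005,"y":0,"z":0,"turn":0},{"hand":1,"x":0.005,"y":0,"z":0,"turn":0},{"hand":1,"x":0.005,"y":0,"z":0,"turn":0}]' --squeeze 60

```text
time_s: 16.9
tcp_pos: [0.5411, -0.0395, 0.1709]
eef_rot: [-1.966, 1.569, 1.025]
ft_force: [-5.2, 6.2, 19.1]
width: 0.634
```

```bash
python3 - <<'E'
from h import *
for i in range(3): optics.snapshot('top');print(sensors.read_state()['ft_force'].round(1))
go(.5399,-.0394,.183,81.6)
E
```

```text
[-4.9  5.8 19.6]
[-4.6  6.2 19.1]
[-5.3  6.4 19.4]
t 17.05 tcp [ 0.5411 -0.0395  0.1709] head -98.66 tilt -1.0 F [-5.3  6.4 19.4] w 0.638
shift [-0.0121  0.0001  0.0012] turn -0.26
```

Emit:
play_rows --plan '[{"hand":1,"x":0.0005,"y":-0.0003,"z":0.0003,"turn":0},{"hand":1,"x":0.001,"y":-0.0006,"z":0.0007,"turn":0},{"hand":1,"x":0.0015,"y":-0.0008,"z":0.001,"turn":0},{"hand":1,"x":0.0015,"y":-0.0008,"z":0.001,"turn":0},{"hand":1,"x":0.0015,"y":-0.0008,"z":0.001,"turn":0}]' --squeeze 60

```text
time_s: 17.47
tcp_pos: [0.5409, -0.0388, 0.1698]
eef_rot: [-2.616, 1.568, 0.374]
ft_force: [-2.8, 6.4, 21.6]
width: 0.64
```

Fz is about 21.6 N. I turn counterclockwise, which is negative turn about the downward tool x.

Emit:
play_rows --plan '[{"hand":1,"x":0,"y":0,"z":0,"turn":-3},{"hand":1,"x":0,"y":0,"z":0,"turn":-7},{"hand":1,"x":0,"y":0,"z":0,"turn":-11},{"hand":1,"x":0,"y":0,"z":0,"turn":-15},{"hand":1,"x":0,"y":0,"z":0,"turn":-19},{"hand":1,"x":0,"y":0,"z":0,"turn":-23},{"hand":1,"x":0,"y":0,"z":0,"turn":-25},{"hand":1,"x":0,"y":0,"z":0,"turn":-25}]' --squeeze 60

```text
time_s: 18.13
tcp_pos: [0.5415, -0.0397, 0.1702]
eef_rot: [2.899, 1.567, 0.044]
ft_force: [-1.7, 2.5, 20.3]
width: 0.638
```

```bash
python3 - <<'E'
from h import *
go(.5399,-.0394,.183,81.6);s=sensors.read_state();print(s['joint_positions'].round(3),s['ft_torque'])
E
```

```text
t 18.13 tcp [ 0.5415 -0.0397  0.1702] head -73.58 tilt -1.0 F [-1.7  2.5 20.3] w 0.638
shift [-0.0128 -0.0007  0.0014] turn 24.82
[-0.743  0.521  1.046  1.904 -0.532  1.021 -0.749] [0.43352974 0.55395633 0.00801679]
```

Emit:
play_rows --plan '[{"hand":1,"x":0.0003,"y":0,"z":0,"turn":-4},{"hand":1,"x":0.0006,"y":0,"z":0,"turn":-8},{"hand":1,"x":0.0006,"y":0,"z":0,"turn":-13},{"hand":1,"x":0.0006,"y":0,"z":0,"turn":-18},{"hand":1,"x":0.0006,"y":0,"z":0,"turn":-23},{"hand":1,"x":0.0006,"y":0,"z":0,"turn":-29},{"hand":1,"x":0.0006,"y":0,"z":0,"turn":-35.5},{"hand":1,"x":0.0006,"y":0,"z":0,"turn":-35.5}]' --squeeze 60

```text
time_s: 18.8
tcp_pos: [0.5417, -0.0394, 0.1698]
eef_rot: [2.389, 1.566, 0.159]
ft_force: [-2.3, 3.2, 21.8]
width: 0.637
```

```bash
python3 - <<'E'
from h import *
go(.5399,-.0394,.183,81.6);s=sensors.read_state();print(s['joint_positions'].round(3),s['ft_torque'])
E
```

```text
t 18.8 tcp [ 0.5417 -0.0394  0.1698] head -37.79 tilt -1.0 F [-2.3  3.2 21.8] w 0.637
shift [-0.0132 -0.0013  0.001 ] turn 60.61
[-0.643  0.453  0.865  1.898 -0.416  0.975 -0.249] [0.50358401 0.68749433 0.24296104]
```

Emit:
play_rows --plan '[{"hand":1,"x":-0.004,"y":0,"z":0,"turn":0},{"hand":1,"x":-0.008,"y":0,"z":0,"turn":0},{"hand":1,"x":-0.012,"y":0,"z":0,"turn":0},{"hand":1,"x":-0.016,"y":0,"z":0,"turn":0},{"hand":1,"x":-0.02,"y":0,"z":0,"turn":0},{"hand":1,"x":-0.021,"y":0,"z":0,"turn":0},{"hand":1,"x":-0.021,"y":0,"z":0,"turn":0}]' --squeeze 60

```text
time_s: 19.38
tcp_pos: [0.54, -0.0392, 0.1886]
eef_rot: [1.399, 1.57, -0.839]
ft_force: [2.1, 0.1, 0.4]
width: 0.64
```

Emit:
play_rows --plan '[{"hand":1,"x":-0.003,"y":0,"z":0,"turn":0},{"hand":1,"x":-0.006,"y":0,"z":0,"turn":0},{"hand":1,"x":-0.009,"y":0,"z":0,"turn":0},{"hand":1,"x":-0.009,"y":0,"z":0,"turn":0},{"hand":1,"x":-0.009,"y":0,"z":0,"turn":0}]' --squeeze 60

```text
time_s: 19.8
tcp_pos: [0.5397, -0.0388, 0.1977]
eef_rot: [-0.829, 1.57, -3.067]
ft_force: [-0.2, 1.1, -0.5]
width: 0.64
```

Only the cap's weight shows, so it is free. I lift clear and look at the jug.

Emit:
play_rows --plan '[{"hand":1,"x":-0.01,"y":0,"z":0,"turn":0},{"hand":1,"x":-0.025,"y":0,"z":0,"turn":0},{"hand":1,"x":-0.04,"y":0,"z":0,"turn":0},{"hand":1,"x":-0.055,"y":0,"z":0,"turn":0},{"hand":1,"x":-0.065,"y":0,"z":0,"turn":0},{"hand":1,"x":-0.07,"y":0,"z":0,"turn":0}]' --squeeze 40

```text
time_s: 20.3
tcp_pos: [0.5403, -0.039, 0.2693]
eef_rot: [2.367, 1.569, 0.13]
ft_force: [0.2, -0.4, -0.4]
width: 0.64
```

```bash
python3 - <<'E'
from h import *
im2,d2=snap('scene','scene6');B=cv2.resize(im2[100:290,220:400],None,fx=3,fy=3,interpolation=cv2.INTER_CUBIC)
cv2.imwrite('pics/c6.png',B[:,:,::-1])
S=cloud('scene',d2).reshape(-1,3);a=np.radians(21.3);M=np.array([[np.cos(a),-np.sin(a),0],[np.sin(a),np.cos(a),0],[0,0,1]]);Q=(S-[.585,-.021,0])@M
sh=Q[(abs(Q[:,0])<.1)&(abs(Q[:,1])<.07)&(Q[:,2]>.16)&(Q[:,2]<.17)];print(len(sh),np.median(sh[:,2]),cv2.minAreaRect(sh[:,:2].astype(np.float32)*1000))
e=Q[(Q[:,2]>.1)&(Q[:,2]<.155)&(abs(Q[:,1])<.03)&(Q[:,0]>.05)&(Q[:,0]<.11)];f=Q[(Q[:,2]>.1)&(Q[:,2]<.155)&(abs(Q[:,0])<.05)&(Q[:,1]>.03)&(Q[:,1]<.07)]
print('end',np.median(e[:,0]),'side',np.median(f[:,1]))
go(.512,.330,.27,-38);print(sensors.read_state()['joint_positions'].round(3))
E
```

```text
669 0.1651307476664221 ((2.5914459228515625, 2.3038978576660156), (141.3433380126953, 75.61256408691406), 2.446533203125)
end 0.08024084950822145 side 0.048296684800978124
t 20.35 tcp [ 0.5405 -0.0389  0.2694] head -38.17 tilt -1.0 F [ 0.7 -0.5 -0. ] w 0.642
shift [-0.0005 -0.2504 -0.2724] turn -0.17
[-0.723  0.346  0.946  1.767 -0.302  1.182 -0.356]
```

View pics/c6.png

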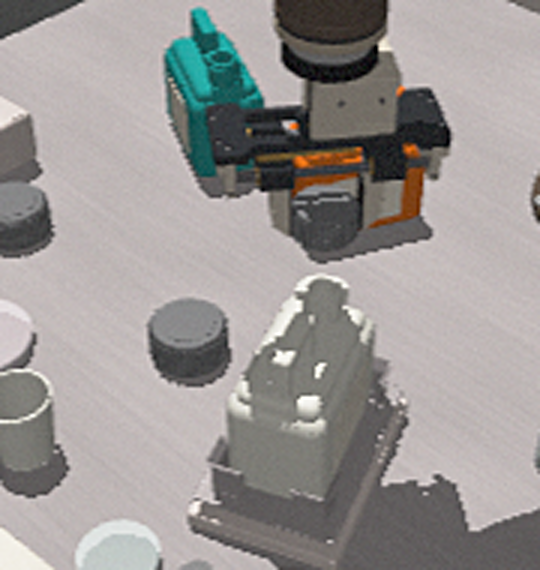

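The cap is held between the fingers at (325,220) and the jug stands bare-necked between the brackets. I carry the cap to the tray.

Emit:
play_rows --plan '[{"hand":1,"x":0,"y":-0.012,"z":-0.013,"turn":0},{"hand":1,"x":0,"y":-0.036,"z":-0.039,"turn":0},{"hand":1,"x":0,"y":-0.06,"z":-0.065,"turn":0},{"hand":1,"x":0,"y":-0.084,"z":-0.091,"turn":0},{"hand":1,"x":0,"y":-0.108,"z":-0.117,"turn":0},{"hand":1,"x":0,"y":-0.132,"z":-0.143,"turn":0},{"hand":1,"x":0,"y":-0.156,"z":-0.17,"turn":0},{"hand":1,"x":0,"y":-0.18,"z":-0.196,"turn":0}]'

```text
time_s: 21.02
tcp_pos: [0.5186, 0.2285, 0.267]
eef_rot: [-0.708, 1.57, -2.945]
ft_force: [1.4, -0.3, -0.1]
width: 0.643
```

Emit:
play_rows --plan '[{"hand":1,"x":0.01,"y":-0.024,"z":-0.026,"turn":0},{"hand":1,"x":0.03,"y":-0.045,"z":-0.05,"turn":0},{"hand":1,"x":0.05,"y":-0.06,"z":-0.067,"turn":0},{"hand":1,"x":0.07,"y":-0.069,"z":-0.075,"turn":0},{"hand":1,"x":0.09,"y":-0.07,"z":-0.076,"turn":0},{"hand":1,"x":0.11,"y":-0.07,"z":-0.076,"turn":0},{"hand":1,"x":0.13,"y":-0.07,"z":-0.076,"turn":0},{"hand":1,"x":0.15,"y":-0.07,"z":-0.076,"turn":0}]'

```text
time_s: 21.68
tcp_pos: [0.5108, 0.3295, 0.1159]
eef_rot: [-0.07, 1.569, -2.307]
ft_force: [0.6, -0.2, -0.8]
width: 0.637
```

```bash
python3 - <<'E'
from h import *
go(.512,.330,.012,-38);print(sensors.read_state()['joint_positions'].round(3))
E
```

```text
t 21.68 tcp [0.5108 0.3295 0.1159] head -38.15 tilt -1.0 F [ 0.6 -0.2 -0.8] w 0.637
shift [ 0.1039  0.0006 -0.0013] turn -0.15
[-1.164  0.615  0.767  1.785 -0.513  0.954 -0.847]
```

Emit:
play_rows --plan '[{"hand":1,"x":0.02,"y":0,"z":0,"turn":0},{"hand":1,"x":0.04,"y":0,"z":0,"turn":0},{"hand":1,"x":0.06,"y":0,"z":0,"turn":0},{"hand":1,"x":0.075,"y":0,"z":0,"turn":0},{"hand":1,"x":0.087,"y":0,"z":0,"turn":0},{"hand":1,"x":0.097,"y":0,"z":0,"turn":0},{"hand":1,"x":0.102,"y":0,"z":0,"turn":0},{"hand":1,"x":0.102,"y":0,"z":0,"turn":0}]'

```text
time_s: 22.35
tcp_pos: [0.511, 0.3294, 0.0147]
eef_rot: [-0.232, 1.569, -2.469]
ft_force: [0.2, -1.2, -1.0]
width: 0.64
```

Emit:
play_rows --plan '[{"hand":1,"x":0.001,"y":0,"z":0,"turn":0},{"hand":1,"x":0.002,"y":0,"z":0,"turn":0},{"hand":1,"x":0.003,"y":0,"z":0,"turn":0},{"hand":1,"x":0.003,"y":0,"z":0,"turn":0}]'

```text
time_s: 22.68
tcp_pos: [0.5117, 0.3299, 0.0131]
eef_rot: [3.022, 1.57, 0.785]
ft_force: [-1.0, -0.1, -0.5]
width: 0.643
```

Emit:
play_rows --plan '[{"hand":1,"x":0.001,"y":0,"z":0,"turn":0},{"hand":1,"x":0.002,"y":0,"z":0,"turn":0},{"hand":1,"x":0.002,"y":0,"z":0,"turn":0}]'

```text
time_s: 22.93
tcp_pos: [0.5113, 0.3297, 0.0106]
eef_rot: [-1.373, 1.571, 2.673]
ft_force: [0.5, 0.4, -0.6]
width: 0.641
```

Emit:
play_rows --plan '[{"hand":1,"x":0.001,"y":0,"z":0,"turn":0},{"hand":1,"x":0.0015,"y":0,"z":0,"turn":0},{"hand":1,"x":0.0015,"y":0,"z":0,"turn":0}]'

```text
time_s: 23.18
tcp_pos: [0.5115, 0.3297, 0.0094]
eef_rot: [-2.547, 1.571, 1.499]
ft_force: [-0.5, -0.0, 3.5]
width: 0.641
```

Floor contact at 3.5 N. I release.

Emit:
play_rows --plan '[{"hand":0.3,"x":0,"y":0,"z":0,"turn":0},{"hand":0.25,"x":0,"y":0,"z":0,"turn":0},{"hand":0.2,"x":0,"y":0,"z":0,"turn":0},{"hand":0.1,"x":0,"y":0,"z":0,"turn":0},{"hand":0,"x":0,"y":0,"z":0,"turn":0},{"hand":0,"x":0,"y":0,"z":0,"turn":0},{"hand":0,"x":0,"y":0,"z":0,"turn":0},{"hand":0,"x":-0.01,"y":0,"z":0,"turn":0}]'

```text
time_s: 23.85
tcp_pos: [0.5103, 0.3292, 0.018]
eef_rot: [-0.29, 1.568, -2.526]
ft_force: [0.7, -0.1, -0.5]
width: 1.002
```

Emit:
play_rows --plan '[{"hand":0,"x":-0.02,"y":0,"z":0,"turn":0},{"hand":0,"x":-0.05,"y":0,"z":0,"turn":0},{"hand":0,"x":-0.08,"y":0,"z":0,"turn":0},{"hand":0,"x":-0.11,"y":0,"z":0,"turn":0},{"hand":0,"x":-0.14,"y":0,"z":0,"turn":0},{"hand":0,"x":-0.17,"y":0,"z":0,"turn":0},{"hand":0,"x":-0.17,"y":0,"z":0,"turn":0}]'

```text
time_s: 24.43
tcp_pos: [0.5145, 0.3303, 0.1957]
eef_rot: [2.866, 1.562, 0.628]
ft_force: [0.9, 0.1, 0.7]
width: 1.0
```

```bash
python3 - <<'E'
from h import *
im,d=snap('scene','scene7');cv2.imwrite('pics/c7.png',im[:,:,::-1])
S=cloud('scene',d).reshape(-1,3)
q=S[(abs(S[:,0]-.512)<.06)&(abs(S[:,1]-.33)<.06)&(S[:,2]>.028)&(S[:,2]<.06)];print(len(q),q.mean(0),np.percentile(q[:,2],[5,50,95]),cv2.minEnclosingCircle(q[:,:2].astype(np.float32)*1000))
go(.512,.33,.3,-38)
E
```

```text
366 [0.51540902 0.33181253 0.03468485] [0.03019112 0.03494115 0.03778837] ((511.8985595703125, 330.85943603515625), 31.392637252807617)
t 24.48 tcp [0.5133 0.3302 0.193 ] head -38.18 tilt -1.0 F [ 0.1  0.1 -0.7] w 0.997
shift [-0.107  -0.0008  0.0003] turn -0.18
```

View pics/c7.png

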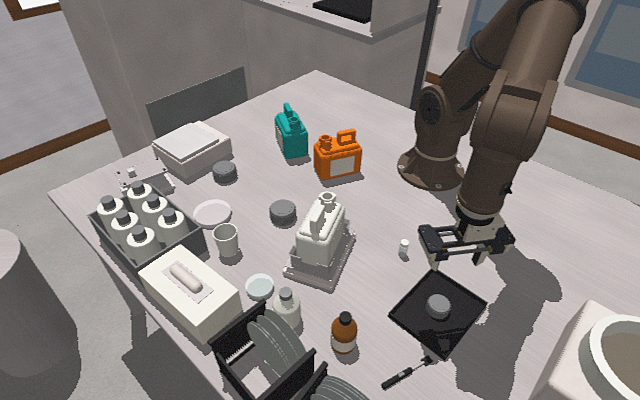

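The cap lies flat in the tray at (437,305) with its top at z 0.034. The jug stands on the scale at (320,230), the bystanders are where they were, and the gripper is clear. I hand in.

```bash
python3 -c "
from h import *
print(job.finish_job())"
```

```text
the job is handed in; nothing more can be done
None
```

The job is done and handed in at about 24.5 s of the 67 s allowed; no verdict was reported.

- **Jug:** I lifted it by its strap handle and set it between the brackets, on the weigh plate. The last depth check put it about 1 mm off centre, level, with its underside about 40 mm above the bench.
- **Cap:** I gripped it across two flats, pushed it down with about 20 to 22 N and turned it 61° counterclockwise. It then came up with only its own weight showing on the force sensor. By that force and the 3 N/mm spring the plate sank to roughly 10 mm, short of the 14 mm limit; I did not read the plate's travel directly.
- **Placing:** I set the cap down in the tray at 3.5 N contact and let go. It lies right way up about 1 mm from the tray's centre, its top at about 34 mm as expected.
- **Bystanders and gripper:** In the last picture the other things look where they were at the start. The gripper is open and well clear, and it measured no contact.

**Checks that disagreed:** The scene camera put the jug's outline up to about 2.5 mm off centre and turned 2.4°, against about 1 mm and almost no turn from the top camera just before the cap was opened. That is within the brackets' play and the calibration error. Sideways force on the cap reached about 8 N during the push, and I eased it by shifting the tool about 1 mm.

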